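# Lock a hammer-head bolt into the sloping strut

### The job

Take the red-handled hammer-head bolt out of its blue holder and, square to the sloping face of the strut, put its head in through the gap in the yellow slot cover until the flange rests on the strut. Then give it a quarter turn so that the head catches under the lips, tug it straight outward to feel that it holds, and let go, leaving it there; do not disturb the other things on the bench.

Things in the scene. Friction and masses are not known exactly. Their poses are not given: they have to be found in the camera images.
- bolt_grip (a point): Hammer-head bolt (loose, 0.2 kg or so), standing in the holder at any yaw: this point is the centre of its red square grip, 30 x 30 mm and 44 mm tall. z points out of the grip's top, x runs along the head's length (white line over the top and down two faces of the grip); its flats face x and y. It lies 27 mm above the flange's underside and 47 mm above the head's underside.
- bolt: The same bolt: origin at the centre of the head's underside, axes as bolt_grip. Upward from it: steel head 27 mm (x) by 11 mm (y), 8 mm thick; round shank 10 mm across, 12 mm long; steel flange 38 mm across, 5 mm thick; red grip.
- holder: Blue block 80 x 64 x 34 mm (x, y, z), fixed, with a round blind hole 33 mm across and 24 mm deep in its top, where the bolt stands with its flange on the rim and 20 mm of head and shank inside, free to turn. Origin at the centre of its underside. It may trade places with the steel block.
- strut: Fixed C-shaped strut, 240 mm long, 42 mm wide, on a grey fixture, sloping 30 degrees towards the robot. Origin: middle of the mouth of its slot, on the lips' outer face, 72 mm above the bench. z points squarely out of the slot (30 degrees off vertical), y runs level along the slot, x up the slope. Slot 14.5 mm wide, lips 6 mm thick, channel behind them 34 mm wide, ends capped.
- slot_cover (a point): Nominal middle of the stiff yellow cover strip that fills the slot, 2 mm below the lips' outer face (1.5 mm below it from 53 mm outward). Axes as strut. It has one gap 44 mm long, whose middle lies anywhere within 30 mm either side of this point along y: this is NOT reported, find it by touch or sight. On the cover, bolt_grip is at z = 45 mm in the strut's frame.
- slot_floor (a point): Channel floor under the slot's middle, 23 mm below the lips' outer face. Axes as strut. The head enters only in the gap, its length along the slot; it is in when the flange rests on the lips' outer face (bolt_grip at z = 27 mm in the strut's frame), head 6 mm clear below the lips. Turned crosswise, either way round, it is caught: pulled outward it stops after 6 mm (bolt_grip at z = 33 mm).
- block_123: Bystander: loose steel block with holes, 51 x 76 x 25 mm, origin at the centre of its underside.
- tool_holder: Bystander: loose steel taper tool holder near the back edge, standing on its flange, 63 mm across, 104 mm tall, origin at the centre of its underside.
- caliper: Bystander: loose caliper lying flat, 75 x 220 x 16 mm, origin at the centre of its underside.
- deburr_tool: Bystander: loose deburring tool with a coloured barrel, lying flat, 17 x 137 x 17 mm, origin at the centre of its underside.

How it is judged:
On the way, in this order (a step that is already met when the one before it is completed fails the run):
1. the bolt's head has gone in through the gap, lengthwise, and the flange rests within about 3 mm of the strut (z of bolt_grip in the frame of strut below 0.03 m and x of bolt_grip in the frame of strut between -0.008 and 0.008 m and angle between the z axis of bolt_grip and the z axis of strut, either way round below 0.2 rad and angle between the x axis of bolt_grip and the y axis of strut, either way round below 0.35 rad), for 0.1 s.
2. the bolt has been given its quarter turn: its head lies crosswise under the lips, within 20 degrees (z of bolt_grip in the frame of strut below 0.035 m and angle between the z axis of bolt_grip and the z axis of strut, either way round below 0.2 rad and angle between the x axis of bolt_grip and the x axis of strut, either way round below 0.35 rad), for 0.1 s.
3. held in the fingers, the turned bolt is tugged outward against the lips with more than 2 N (z of bolt_grip in the frame of strut between 0.031 and 0.037 m and angle between the x axis of bolt_grip and the x axis of strut, either way round below 0.35 rad and contact force between the fingers and bolt above 1 N and contact force between bolt and strut above 2 N), for 0.02 s.
At the end, for the whole second after the job is handed in: The bolt stands in the strut's slot at rest and released, square to the strut's face within 11 degrees, its grip's centre 23 to 35 mm out from the face and within 8 mm of the slot's middle line, its head crosswise to the slot within 20 degrees (all of step 2 and z of bolt_grip in the frame of strut above 0.023 m and x of bolt_grip in the frame of strut between -0.008 and 0.008 m and linear speed of bolt below 0.02 m/s); the robot touches nothing.
It fails at once if a bystander (steel block, tool holder, caliper, deburring tool) is moved more than 30 mm (distance of any of block_123, tool_holder, caliper, deburr_tool from where it was at the start of the episode above 0.03 m).
It also fails if it takes over 48 s, if anything falls off the work surface, if the arm or the gripper's body presses on something with over 40 N, if the wrist force passes 120 N, or if a joint passes its speed limit or range.

### The arm

A 6-joint arm with a two-finger parallel gripper is mounted at the origin on the work surface; the furniture and walls round the work are solid. World frame = base frame: x ahead of the robot, y to its left, z up, the work surface at z = 0. Lengths are in m, angles in rad, forces in N, time in s.
With the tool pointing down it reaches from about 0.275 to 0.825 m from the base axis. Payload 5.2 kg.
Tool frame: the origin (TCP) lies at the very end of the fingers, on their centre line; the grasp point (between the pads) lies 19 mm behind it (manip.hold_point_z is the distance from the TCP to the grasp point, in m); z points along the fingers, y is the line along which they close (so a half turn about z gives the same grasp; the last joint's range is limited). The gripper opens to 93 mm and grips with 3 to 60 N. Pads are 15 mm wide; open, the fingers measure 128 mm over their backs; the gripper's body (75 mm by 188 mm) begins 65 mm behind the grasp point.
Start: joints at [1.076, 0.259, 1.535, -0, 1.348, -0.203], TCP at [0.158, 0.527, 0.219] pointing down, gripper open.
Joint ranges: [-3.14, 3.14], [-0.91, 2.08], [0.19, 2.58], [-1.22, 4.36], [0.22, 2.71], [-3.12, 3.12]. Speed limits (rad/s): [2.57, 2.57, 3.14, 3.14, 3.14, 3.14].

### API

Orientations are given as a 3x3 rotation matrix whose columns are the frame's x, y, z axes.
In Python, from bench import status, read_camera, ticket, manip gives the robot as it stands.
- The arm moves only by the shell command python3 -m handwheel 'ROWS'. ROWS is JSON, one flat list of numbers, 5 for each row, row after row: the closure, from -1 (fully open) to 1 (shut), then the shift along the world's x, y, z in m, then the turn about the world's z in degrees. A call has 1 to 20 rows; each row is the pose to reach, as a shift and turn from the pose commanded when the call began; what a row does not reach only later rows make up. A row lasts 1/12 s, in which the tool goes at most 41.7 mm and 7.16 degrees, less where a joint would pass 70% of its speed; a pose out of reach is approached as far as the arm can. A call with a gripper value outside its range is refused whole. The fingers move at their own pace and stop on an object; the grip force is fixed at half the most. Time passes only in rows, so rows that repeat a pose let the fingers close. It gives the time, the measured TCP pose, the force, the opening and the grip force at its end, in the units of the state.
- status.observe(): the state, without advancing time (a new reading comes with each control period).
- read_camera(name): name is "scene" or "side" or "wrist"; returns a dict with "pixels" (400x640x3 uint8, red, green, blue), "K" (3x3 intrinsics, pixels), "rvec" (rotation vector, rad) and "tvec" (3), from world to camera coordinates, as OpenCV has them. Camera axes: x right, y down, z forward; pixel columns grow to the right and rows downward; lengths in m; the calibration is good to about 2 mm. A picture is of the moment at which its call begins. There is no depth.
- ticket.hand_in(): hands the job in; it is judged then, once.
The state is a dict: "clock": time; "joints": joint angles; "qd": joint speeds; "joint_efforts": joint torques, N m; "tcp_pos": TCP position; "tcp_rot": TCP orientation; "force": force on the tool from outside, world axes, zero at the start; "torque": the same for the moment, N m; "finger_gap": opening from 0.0 (shut) to 1.0 (fully open); "finger_force": force on a finger pad.
Only numpy, scipy, OpenCV 4.12 (cv2) and the standard library are available. Lean on these libraries where they do the work, as an engineer would, in place of code of your own. Each camera call takes 0.05 s, during which the arm holds its last target. There are 200 camera calls.

## Working session

There is one attempt and no reset: what is moved stays moved. The work goes in short steps, Python scripts to look and compute and a shell command to move; the robot and the scene stay as the last step left them, time stands still between calls to the robot, and variables do not carry over. Pictures are saved under pics/ and viewed, at most 10 in all, crops included, and the job is handed in when it is done.

```bash
ls -la; mkdir -p pics; python3 -m handwheel --help 2>&1 | head -30; python3 - <<'E'
from bench import status, read_camera, manip
import cv2,pickle
print(status.observe()); print({k:getattr(manip,k) for k in dir(manip) if k[0]!='_'})
d={n:read_camera(n) for n in("scene","side")}
pickle.dump(d,open('c0.pkl','wb'))
for n in d: cv2.imwrite(f'pics/{n}0.png',d[n]['pixels'][:,:,::-1]); print(n,d[n]['K'],d[n]['rvec'],d[n]['tvec'])
E
```

```text
total 12
drwxr-xr-x  3 agent agent 4096 Dec  1 18:10 .
drwxr-xr-x 23 root  root  4096 Dec  1 18:10 ..
drwxr-xr-x  2 agent agent 4096 Dec  1 18:10 pics
invalid input: not JSON, or not a number
{'clock': 0.0, 'joints': array([ 1.07620776e+00,  2.59341592e-01,  1.53608059e+00, -5.20156355e-05,
        1.34800614e+00, -2.02809120e-01]), 'qd': array([-1.20126486e-03, -6.99256595e-05,  4.59861868e-04, -1.92180305e-03,
        1.01218744e-03, -6.87059225e-04]), 'joint_efforts': array([-6.04100078e-04, -4.37298632e+01, -2.83990753e+01,  7.16231461e-02,
        4.13370738e-02, -1.13064712e-04]), 'tcp_pos': array([0.15794316, 0.52625511, 0.21781948]), 'tcp_rot': array([[-9.57736708e-01,  2.87645118e-01, -8.26681366e-04],
       [ 2.87646128e-01,  9.57735358e-01, -1.63976239e-03],
       [ 3.20072329e-04, -1.80825233e-03, -9.99998314e-01]]), 'force': array([ 0.00898736,  0.69511831, -0.3977766 ]), 'torque': array([ 0.00817521, -0.01292036, -0.00016926]), 'finger_force': 0.0, 'finger_gap': 1.0011893522862438}
{'PlanningError': <class 'bench.PlanningError'>, 'hold_point_z': 0.0188}
scene [[430.21393514   0.         324.69465518]
 [  0.         430.21393514 197.15022568]
 [  0.           0.           1.        ]] [ 2.33916891 -0.53434059  0.23913678] [-0.32529339  0.39736667  0.57852019]
side [[418.33352819   0.         316.64992322]
 [  0.         418.33352819 203.93780294]
 [  0.           0.           1.        ]] [ 2.2635272  -0.40043664  0.1655471 ] [-0.35484241  0.31894207  0.59008824]
```

View pics/scene0.png

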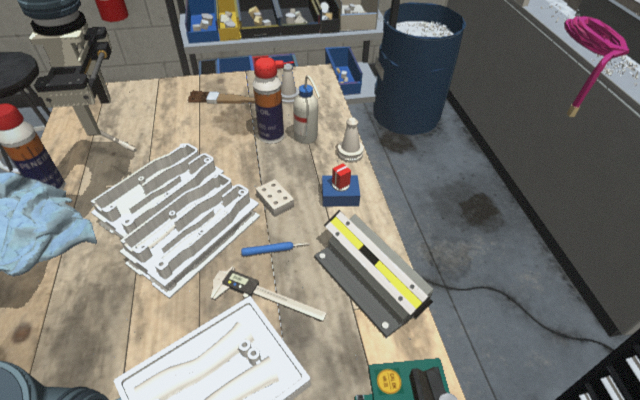

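View pics/side0.png

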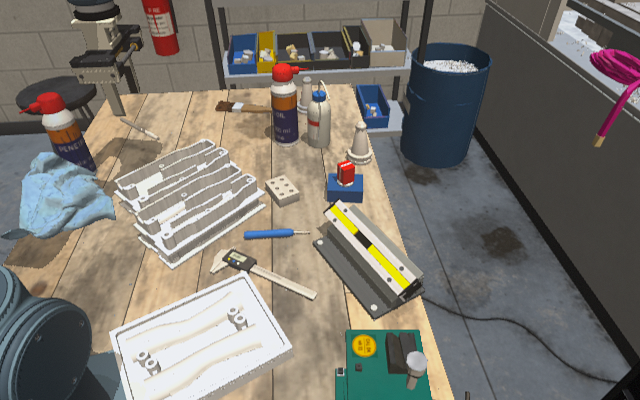

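Scene: bolt at about (341,178), black gap in the yellow cover at (375,257). Side: bolt (346,173), gap (363,240). Enlarging both.

```bash
cat > h.py <<'E'
import numpy as np,cv2,pickle
def P(c): 
    R=cv2.Rodrigues(np.array(c['rvec'],float))[0]; return np.array(c['K'])@np.c_[R,np.array(c['tvec']).ravel()]
def tri(ca,a,cb,b):
    X=cv2.triangulatePoints(P(ca),P(cb),np.array(a,float),np.array(b,float)).ravel(); return X[:3]/X[3]
def proj(c,X):
    p=(P(c)@np.c_[np.atleast_2d(X),np.ones(len(np.atleast_2d(X)))].T).T; return p[:,:2]/p[:,2:]
def onplane(c,a,z):
    M=P(c); A=M[:,[0,1,3]].copy(); A[:,2]+=M[:,2]*z; w=np.linalg.solve(A,[a[0],a[1],1]); return w[:2]/w[2]
def crop(c,x,y,w,h,s): return cv2.resize(c['pixels'][y:y+h,x:x+w,::-1],None,fx=s,fy=s,interpolation=cv2.INTER_CUBIC)
E
python3 - <<'E'
from h import *
d=pickle.load(open('c0.pkl','rb'))
# crop origins: scene (305,150) side(305,150), 130 x 190 , x3 
a=crop(d['scene'],305,150,133,190,3);b=crop(d['side'],305,150,133,190,3)
cv2.imwrite('pics/c1.png',np.hstack([a,b]))
E
```

```text
(no output)
```

View pics/c1.png

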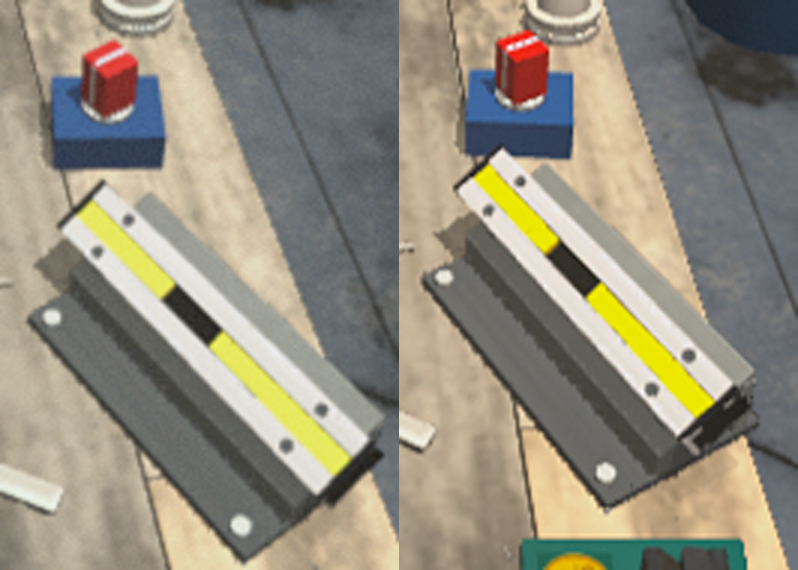

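Crop (scale 3, origin (305,150)): the gap in scene spans about (161..178,285..297) to (207..222,333..346); the strut's corners are clear in both. Fitting poses and enlarging the bolt.

```bash
cat > fit.py <<'E'
from h import *
from scipy.optimize import least_squares
d=pickle.load(open('c0.pkl','rb'))
f=lambda L:(np.array(L,float)+.5)/3-.5+[305,150]
def strutT(p):
    x,y,a=p; h=np.array([np.cos(a),np.sin(a),0]);z=np.array([0,0,1.]);c,s=np.cos(np.pi/6),.5
    return np.c_[c*h+s*z,np.cross(z,h),-s*h+c*z],np.array([x,y,.072])
if __name__=='__main__':
    C=np.array([[.021,.12,0],[-.021,.12,0],[.021,-.12,0],[-.021,-.12,0]])
    S=f([(104,182),(60,225),(370,437),(318,495)]);D=f([(100,148),(56,187),(335,395),(281,440)])
    gS=f([(178,285),(161,297),(222,333),(207,346)]);gD=f([(162,243),(144,258),(201,283),(185,298)])
    def r(p):
        R,t=strutT(p[:3]);X=C@R.T+t
        g=np.array([[.00725,p[3]+.022,0],[-.00725,p[3]+.022,0],[.00725,p[3]-.022,0],[-.00725,p[3]-.022,0]])@R.T+t
        return np.r_[proj(d['scene'],X)-S,proj(d['side'],X)-D,proj(d['scene'],g)-gS,proj(d['side'],g)-gD].ravel()
    s=least_squares(r,[.5,-.2,-.7,0],loss='soft_l1');print(s.x,np.degrees(s.x[2]));print(r(s.x).reshape(-1,2).round(1).tolist())
    # holder top rim corners z=.034
    hs=f([(52,82),(165,75),(163,135),(60,140)]);hd=f([(67,78),(174,73),(172,127),(66,121)])
    for a,b in zip(hs,hd): print(onplane(d['scene'],a,.034),onplane(d['side'],b,.034))
    print('top',tri(d['scene'],f([(109,59)])[0],d['side'],f([(122,46)])[0]),onplane(d['scene'],f([(109,59)])[0],.083),onplane(d['side'],f([(122,46)])[0],.083))
    a=crop(d['scene'],320,155,40,44,10);b=crop(d['side'],325,152,40,44,10)
    cv2.imwrite('pics/c2.png',np.hstack([a,b]))
E
python3 fit.py
```

```text
[0.51490979 0.12315684 0.17721957 0.0085255 ] 10.153933680589315
[[-0.4, -2.0], [-1.1, -0.9], [1.2, 3.0], [0.3, 1.9], [0.2, -1.5], [-0.8, -0.5], [0.7, -1.1], [-0.7, 1.1], [-0.3, -0.9], [-0.3, 0.7], [1.1, -0.6], [0.3, 0.9], [-0.3, -1.3], [-0.2, -1.1], [0.5, 0.3], [-0.2, 0.7]]
[0.54258577 0.38108777] [0.53885351 0.37797158]
[0.62243698 0.35214267] [0.6186261 0.3547427]
[0.59066726 0.29863775] [0.59010093 0.29564887]
[0.52183923 0.32545836] [0.51960811 0.32948787]
top [0.56674768 0.34027277 0.08264785] [0.56603335 0.33978627] [0.56710384 0.34006432]
```

View pics/c2.png

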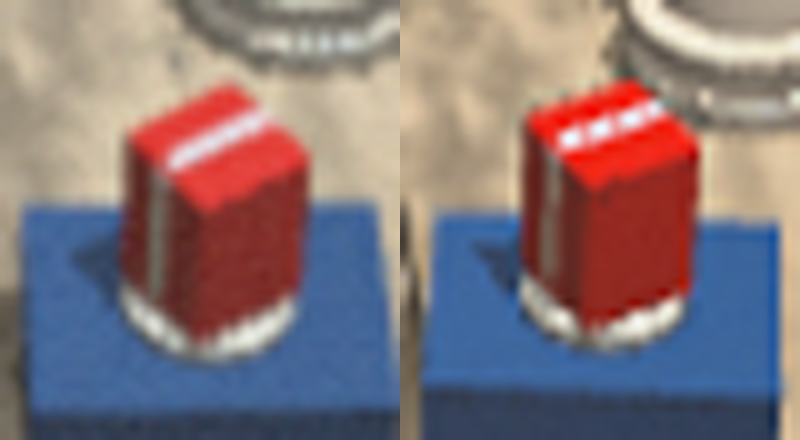

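Bolt's top corners in the scene crop are about (125,135),(232,82),(310,155),(205,212), with the white line (165,165)–(270,115); in the side crop, the line runs (158,148)–(262,105).

```bash
python3 - <<'E'
from h import *
d=pickle.load(open('c0.pkl','rb'))
for n,o,q,l in(('scene',[320,155],[(125,135),(232,82),(310,155),(205,212)],[(165,165),(270,115)]),('side',[325,152],[(125,120),(240,80),(300,150),(190,190)],[(158,148),(262,105)])):
    g=lambda L:np.array([onplane(d[n],(np.array(a)+.5)/10-.5+o,.083) for a in L])
    Q=g(q);L=g(l);e=lambda v:np.degrees(np.arctan2(v[1],v[0])).round(1)
    print(n,Q.mean(0),L.mean(0),'line',e(L[1]-L[0]),'edges',e(Q[1]-Q[0]),e(Q[2]-Q[3]),e(Q[1]-Q[2])-90,e(Q[0]-Q[3])-90,np.linalg.norm(Q-np.roll(Q,1,0),axis=1))
    # tool holder base guess
    tb=(349,155) if n=='scene' else (359,157); print('toolholder base',onplane(d[n],tb,0.01), 'block',onplane(d[n],(275,195) if n=='scene' else (282,190),.025))
    print('start proj',proj(d[n],[[.158,.526,.218]]))
E
```

```text
scene [0.56704008 0.34011031] [0.56781223 0.34167009] line 9.0 edges 10.4 12.0 8.900000000000006 9.099999999999994 [0.02820666 0.02868486 0.02738012 0.02861777]
toolholder base [0.64692922 0.44461453] block [0.43037116 0.38208041]
start proj [[100.70734792 116.72663821]]
side [0.56831187 0.33960572] [0.5687826  0.34265892] line 13.7 edges 9.6 10.1 3.9000000000000057 7.0 [0.02892605 0.02999554 0.02882754 0.02840041]
toolholder base [0.65396169 0.45119403] block [0.42905113 0.37511206]
start proj [[128.10110915 102.9927483 ]]
```

```bash
python3 -m handwheel '[-1,0.41,-0.186,0,-63.3,-1,0.41,-0.186,0,-63.3,-1,0.41,-0.186,0,-63.3,-1,0.41,-0.186,0,-63.3,-1,0.41,-0.186,0,-63.3,-1,0.41,-0.186,0,-63.3,-1,0.41,-0.186,0,-63.3,-1,0.41,-0.186,0,-63.3,-1,0.41,-0.186,0,-63.3,-1,0.41,-0.186,0,-63.3,-1,0.41,-0.186,0,-63.3,-1,0.41,-0.186,0,-63.3,-1,0.41,-0.186,0,-63.3,-1,0.41,-0.186,0,-63.3,-1,0.41,-0.186,0,-63.3]'; python3 - <<'E'
from h import *
from bench import read_camera,status
c=read_camera('wrist');pickle.dump(c,open('w1.pkl','wb'));cv2.imwrite('pics/w1.png',c['pixels'][:,:,::-1])
s=status.observe();print(s['tcp_pos'],s['tcp_rot'][:,1],s['joints'])
print(proj(c,[[.5675,.34,.083],[.5569,.3232,.083]]))
E
```

```text
clock: 1.35
tcp_pos: [0.5669, 0.3415, 0.2184]
tcp_rot: [[-0.175, 0.985, -0.001], [0.985, 0.175, 0.0], [0.0, -0.001, -1.0]]
force: [0.6, 0.1, -0.2]
finger_gap: 1.001
finger_force: 0.0
[0.56682987 0.34169606 0.21876261] [ 9.84580646e-01  1.74930568e-01 -4.98925442e-04] [3.74128950e-01 4.61693924e-01 1.23819811e+00 2.88548258e-04
 1.44215202e+00 1.98256645e-01]
[[322.3375662  194.89127156]
 [310.47137797 207.52749497]]
```

View pics/w1.png

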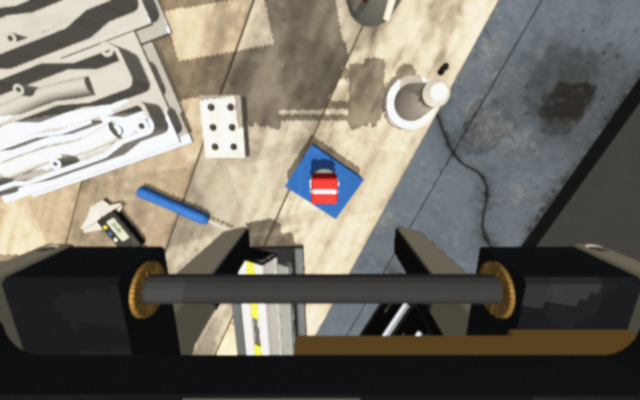

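Wrist view: bolt's red top at about (324,188), square to the fingers, a few pixels above the prediction (322,195). Measuring more closely.

```bash
python3 - <<'E'
from h import *
c=pickle.load(open('w1.pkl','rb'));cv2.imwrite('pics/w1c.png',crop(c,280,135,90,90,6))
R=cv2.Rodrigues(np.array(c['rvec']))[0];print(-R.T@np.array(c['tvec']).ravel(),R[2])
print(proj(c,[[.5675,.34,.083],[.5675,.34,.039]]))
E
```

```text
[0.55412225 0.41106842 0.38386596] [ 0.04365857 -0.24847533 -0.96765383]
[[322.3375662  194.89127156]
 [322.26588729 186.7891852 ]]
```

View pics/w1c.png

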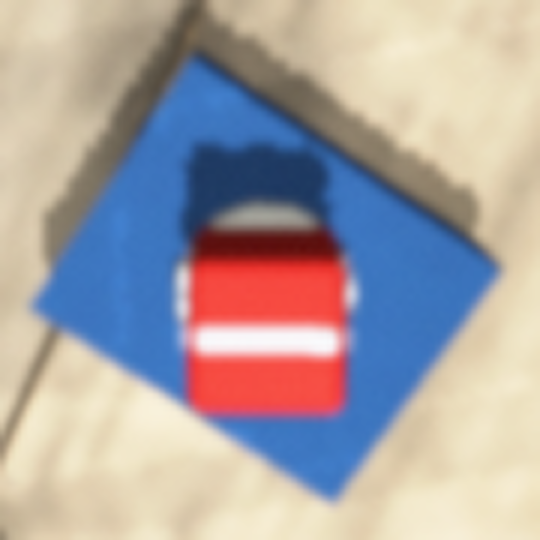

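```bash
python3 - <<'E'
from h import *
c=pickle.load(open('w1.pkl','rb'))
print(onplane(c,(323.9,191.4),.083)); print(onplane(c,(311.5,191.3),.083),onplane(c,(336.3,191.3),.083))
f=lambda a:(np.array(a)+.5)/6-.5+[280,135]
print([onplane(c,f(a),.034) for a in [(195,52),(500,268),(335,500),(33,305)]], np.mean([onplane(c,f(a),.034) for a in [(195,52),(500,268),(335,500),(33,305)]],0))
E
```

```text
[0.56850574 0.34423583]
[0.55491066 0.34192134] [0.58205935 0.34677448]
[array([0.54558182, 0.39088759]), array([0.617126  , 0.35779981]), array([0.59229395, 0.30057414]), array([0.52029596, 0.33232754])] [0.56882443 0.34539727]
```

```bash
python3 -m handwheel '[-1,0.001,0.001,-0.06,0,-0.6,0.001,0.001,-0.1,0,-0.3,0.001,0.001,-0.14,0,-0.2,0.001,0.001,-0.171,0,-0.2,0.001,0.001,-0.171,0,-0.2,0.001,0.001,-0.171,0,1,0.001,0.001,-0.171,0,1,0.001,0.001,-0.171,0,1,0.001,0.001,-0.171,0,1,0.001,0.001,-0.171,0,1,0.001,0.001,-0.171,0,1,0.001,0.001,-0.171,0,1,0.001,0.001,-0.171,0]'
```

```text
clock: 2.48
tcp_pos: [0.5699, 0.3421, 0.0495]
tcp_rot: [[-0.173, 0.985, 0.002], [0.985, 0.173, 0.001], [0.001, 0.002, -1.0]]
force: [-1.2, -0.2, 7.5]
finger_gap: 0.32
finger_force: 30.0
```

```bash
python3 -m handwheel '[1,0.002,0,0.008,0,1,0.002,0,0.008,7,1,0.002,0,0.008,14,1,0.002,0,0.008,21,1,0.002,0,0.008,28,1,0.002,0,0.008,35,1,0.002,0,0.008,42,1,0.002,0,0.008,49,1,0.002,0,0.008,56,1,0.002,0,0.008,63,1,0.002,0,0.008,70,1,0.002,0,0.008,77,1,0.002,0,0.008,84,1,0.002,0,0.008,90,1,0.002,0,0.008,90,1,0.002,0,0.008,90,1,0.002,0,0.008,90]'; python3 - <<'E'
from h import *
from bench import read_camera
d={n:read_camera(n) for n in("scene","side")};pickle.dump(d,open('c1.pkl','wb'))
cv2.imwrite('pics/c3.png',np.hstack([crop(d['scene'],300,110,100,120,4),crop(d['side'],300,110,100,120,4)]))
E
```

```text
clock: 3.9
tcp_pos: [0.5712, 0.3417, 0.0557]
tcp_rot: [[-0.985, -0.17, -0.0], [-0.17, 0.985, -0.0], [0.0, -0.0, -1.0]]
force: [0.3, 0.5, -1.5]
finger_gap: 0.319
finger_force: 30.0
```

View pics/c3.png

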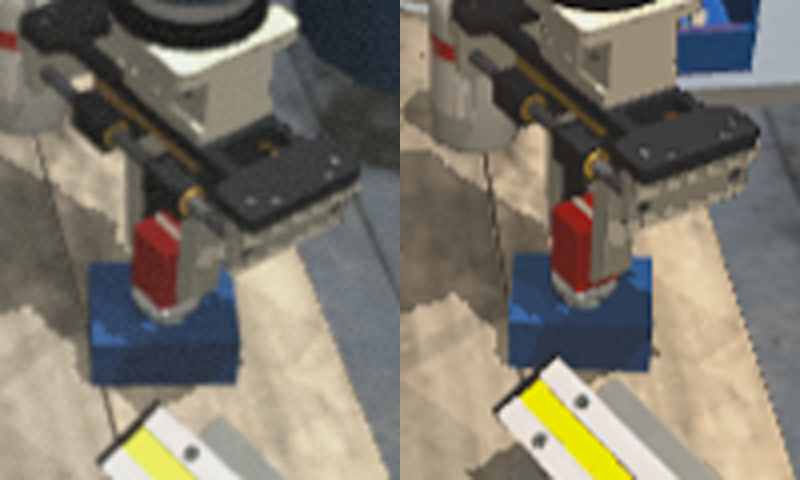

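The picture shows the bolt held upright, turned by 90°, flange just above the blue holder. Now I tilt it by dragging toward the strut's −x side against the hole's rim.

```bash
python3 -m handwheel '[1,-0.004,-0.0007,0.001,0,1,-0.008,-0.0014,0.001,0,1,-0.012,-0.0021,0.002,0,1,-0.016,-0.0028,0.002,0,1,-0.016,-0.0028,0.002,0]'
```

```text
clock: 4.42
tcp_pos: [0.5577, 0.341, 0.0589]
tcp_rot: [[-0.985, -0.172, 0.007], [-0.172, 0.985, 0.004], [-0.008, 0.003, -1.0]]
force: [6.0, 5.1, -5.3]
finger_gap: 0.322
finger_force: 30.0
```

```bash
python3 -m handwheel '[1,-0.004,-0.0007,0,0,1,-0.008,-0.0014,0,0,1,-0.012,-0.0021,0,0,1,-0.016,-0.0028,0,0,1,-0.016,-0.0028,0,0]'; python3 - <<'E'
from h import *
from bench import read_camera
d={n:read_camera(n) for n in("scene","side")};pickle.dump(d,open('c2.pkl','wb'))
cv2.imwrite('pics/c4.png',np.hstack([crop(d['scene'],310,140,64,90,6),crop(d['side'],310,140,64,90,6)]))
E
```

```text
clock: 4.83
tcp_pos: [0.5423, 0.3382, 0.0585]
tcp_rot: [[-0.985, -0.172, 0.008], [-0.172, 0.985, 0.004], [-0.009, 0.003, -1.0]]
force: [9.0, 6.3, -8.8]
finger_gap: 0.32
finger_force: 30.0
```

View pics/c4.png

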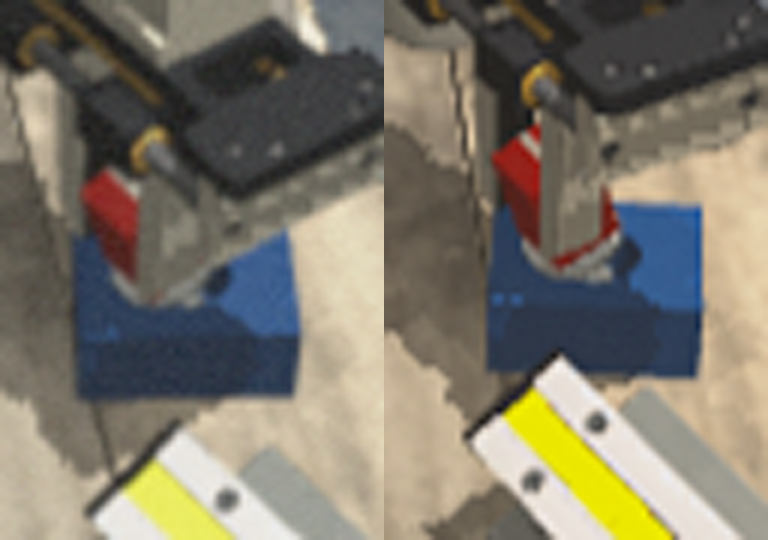

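Tilted clearly: side crop's left grip edge runs (492,158)→(540,262), the right lower corner is at (617,232); scene's edge (83,185)→(122,285). Comparing with a projected model.

```bash
cat > bm.py <<'E'
from h import *
from fit import strutT
R0,_=strutT((0,0,np.radians(10.15)))
h=np.array([np.cos(np.radians(10.15)),np.sin(np.radians(10.15)),0]);yv=R0[:,1];zv=np.array([0,0,1.])
def axis(t): t=np.radians(t); return -np.sin(t)*h+np.cos(t)*zv, np.cos(t)*h+np.sin(t)*zv  # z, 'up-slope'
def pt(tcp,t,a,b,c,off=.0073):  # a upslope, b along y, c along z from grip centre
    z,x=axis(t); return np.array(tcp)+[0,0,.0188]-off*z+a*x+b*yv+c*z
E
python3 - <<'E'
from bm import *
d=pickle.load(open('c2.pkl','rb'));tcp=[.5423,.3382,.0585]
for t in(20,24,28,32,36):
  for n in('scene','side'):
    X=[pt(tcp,t,a,b,c) for a,b,c in((-.015,.015,.022),(-.015,.015,-.022),(-.015,-.015,.022),(-.015,-.015,-.022),(.015,-.015,-.022))]
    print(t,n,(proj(d[n],X)).round(1).tolist())
g=lambda u,o:((np.array(u)+.5)/6-.5+[310-o/6,140]).round(1)
print('side',g((492,158),384),g((540,262),384),g((617,232),384),'scene',g((83,185),0),g((122,285),0))
E
```

```text
20 scene [[319.6, 171.6], [325.0, 182.8], [328.2, 179.9], [333.4, 191.0], [344.1, 182.1]]
20 side [[324.0, 165.9], [329.8, 178.7], [331.2, 173.1], [336.8, 185.9], [347.7, 178.2]]
24 scene [[319.4, 172.2], [325.9, 182.5], [328.0, 180.5], [334.3, 190.6], [344.7, 181.3]]
24 side [[323.8, 166.5], [330.6, 178.5], [331.0, 173.7], [337.7, 185.7], [348.3, 177.4]]
28 scene [[319.2, 172.8], [326.7, 182.0], [327.8, 181.1], [335.1, 190.2], [345.3, 180.4]]
28 side [[323.6, 167.1], [331.5, 178.2], [330.8, 174.3], [338.6, 185.4], [348.9, 176.6]]
32 scene [[319.0, 173.4], [327.6, 181.6], [327.6, 181.6], [336.0, 189.7], [345.8, 179.5]]
32 side [[323.5, 167.6], [332.4, 177.8], [330.6, 174.8], [339.5, 185.0], [349.4, 175.7]]
36 scene [[318.9, 173.9], [328.4, 181.1], [327.5, 182.2], [336.8, 189.1], [346.2, 178.6]]
36 side [[323.4, 168.2], [333.2, 177.4], [330.5, 175.4], [340.3, 184.6], [349.8, 174.8]]
side [327.6 165.9] [335.6 183.2] [348.4 178.2] scene [323.4 170.4] [329.9 187.1]
```

```bash
python3 - <<'E'
from bm import *
R,t=strutT((.515,.123,np.radians(10.15)))
for gz in(.085,.060,.027):
    print(gz,(t+R@[0,.0085,gz+.0073]-[0,0,.0188]).round(4))
print(R.round(4))
E
python3 -m handwheel '[1,0,0,0.03,0,1,0,0,0.06,0,1,0,0,0.09,0,1,0,0,0.09,0]'
```

```text
0.085 [0.4681 0.1232 0.1331]
0.06 [0.4804 0.1254 0.1115]
0.027 [0.4966 0.1283 0.0829]
[[ 0.8525 -0.1762 -0.4922]
 [ 0.1526  0.9843 -0.0881]
 [ 0.5     0.      0.866 ]]
clock: 5.27
tcp_pos: [0.5423, 0.3377, 0.1548]
tcp_rot: [[-0.985, -0.173, 0.01], [-0.173, 0.985, 0.004], [-0.011, 0.002, -1.0]]
force: [0.7, 0.3, -0.8]
finger_gap: 0.321
finger_force: 29.9
```

```bash
python3 -m handwheel '[1,-0.013,-0.036,0,0,1,-0.026,-0.072,0,0,1,-0.039,-0.108,0,0,1,-0.052,-0.144,0,0,1,-0.065,-0.18,0,0,1,-0.072,-0.214,-0.01,0,1,-0.073,-0.2145,-0.022,0,1,-0.073,-0.2145,-0.022,0,1,-0.073,-0.2145,-0.022,0]'; python3 - <<'E'
from h import *
from bench import read_camera,status
d={n:read_camera(n) for n in("scene","side","wrist")};d['s']=status.observe();pickle.dump(d,open('c3.pkl','wb'))
print(d['s']['tcp_pos'])
cv2.imwrite('pics/c5.png',np.hstack([crop(d['scene'],320,180,80,100,5),crop(d['side'],320,170,80,100,5)]))
E
```

```text
clock: 6.02
tcp_pos: [0.4654, 0.1215, 0.1252]
tcp_rot: [[-0.985, -0.172, -0.002], [-0.172, 0.985, 0.0], [0.002, 0.001, -1.0]]
force: [-1.3, -0.1, -1.2]
finger_gap: 0.32
finger_force: 29.9
[0.46673629 0.12256647 0.12612182]
```

View pics/c5.png

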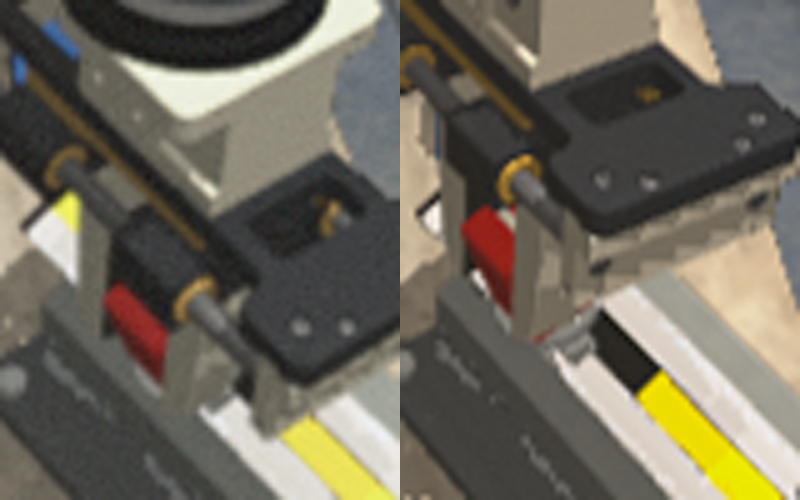

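Side view: the head hangs just before the black gap, whose lower end is visible at (600–660, 320–390); bolt tilt looks right for the slope. Approaching along the normal.

```bash
python3 -m handwheel '[1,0.007,0.0015,-0.008,0,1,0.014,0.003,-0.016,0,1,0.0205,0.0047,-0.0235,0,1,0.0205,0.0047,-0.0235,0,1,0.0205,0.0047,-0.0235,0,1,0.0205,0.0047,-0.0235,0]'; cat > w.py <<'E'
from bm import *
from bench import status
import sys
s=status.observe();R,t=strutT((.517,.124,np.radians(10.15)))
p=s['tcp_pos']+[0,0,.0188]; q=R.T@(p-t)-[0,.0085,.0073]; print('clock',s['clock'],'tcp',s['tcp_pos'].round(4),'grip est strut(mm)',(q*1e3).round(1),'F strut',(R.T@s['force']).round(1),'T',s['torque'].round(2))
E
python3 w.py
```

```text
clock: 6.67
tcp_pos: [0.487, 0.1267, 0.1014]
tcp_rot: [[-0.985, -0.174, -0.001], [-0.174, 0.985, -0.0], [0.001, 0.0, -1.0]]
force: [0.2, 0.2, -2.9]
finger_gap: 0.322
finger_force: 30.0
clock 6.6667 tcp [0.487  0.1267 0.1014] grip est strut(mm) [-1.1 -0.6 48.9] F strut [-1.3  0.2 -2.6] T [0.06 0.01 0.05]
```

```bash
python3 -m handwheel '[1,0.0015,0.0003,-0.0026,0,1,0.003,0.0005,-0.0052,0,1,0.0039,0.0007,-0.0069,0,1,0.0039,0.0007,-0.0069,0,1,0.0039,0.0007,-0.0069,0]'; python3 w.py
```

```text
clock: 7.08
tcp_pos: [0.4903, 0.1273, 0.0995]
tcp_rot: [[-0.985, -0.174, 0.001], [-0.174, 0.985, -0.0], [-0.001, -0.0, -1.0]]
force: [-16.4, -1.9, 38.5]
finger_gap: 0.322
finger_force: 30.0
clock 7.0833 tcp [0.4903 0.1273 0.0995] grip est strut(mm) [ 0.9 -0.6 45.7] F strut [ 5.   1.  41.5] T [-0.14  2.65  0.05]
```

Contact at 45.7 mm: lip or cover. Backing off slightly and looking through the wrist camera.

```bash
python3 -m handwheel '[1,-0.0049,-0.0009,0.0087,0,1,-0.0049,-0.0009,0.0087,0,1,-0.0049,-0.0009,0.0087,0]'; python3 w.py; python3 - <<'E'
from h import *
from bench import read_camera,status
d={n:read_camera(n) for n in("scene","side","wrist")};d['s']=status.observe();pickle.dump(d,open('c4.pkl','wb'))
from bm import strutT
c=d['wrist'];R,t=strutT((.517,.124,np.radians(10.15)))
print(proj(c,[t+R@[0,.0085,0]]))
cv2.imwrite('pics/w2.png',np.vstack([crop(c,240,170,160,120,5)[:,:800],crop(d['side'],320,170,80,100,5)[:0].reshape(0,400,3).repeat(2,1)]) if 0 else crop(c,240,170,160,120,5))
m=cv2.inRange(cv2.cvtColor(c['pixels'],cv2.COLOR_RGB2HSV),(22,120,80),(36,255,255));n,l,st,ce=cv2.connectedComponentsWithStats(m);print(st[1:][st[1:,4]>40],ce[1:][st[1:,4]>40])
E
```

```text
clock: 7.33
tcp_pos: [0.4859, 0.1262, 0.1039]
tcp_rot: [[-0.985, -0.173, 0.001], [-0.173, 0.985, 0.0], [-0.001, -0.0, -1.0]]
force: [0.1, -0.7, -2.8]
finger_gap: 0.322
finger_force: 30.0
clock 7.3333 tcp [0.4859 0.1262 0.1039] grip est strut(mm) [-0.8 -0.9 51.7] F strut [-1.4 -0.7 -2.4] T [ 0.01 -0.01 -0.04]
[[321.34450777 262.01112652]]
[] []
```

```bash
python3 - <<'E'
from h import *
d=pickle.load(open('c4.pkl','rb'))
a=crop(d['wrist'],170,150,300,200,2); b=crop(d['side'],330,190,75,75,8)[:, :600]
a=cv2.copyMakeBorder(a,0,0,0,0,cv2.BORDER_CONSTANT)
W=800
out=np.zeros((600,800,3),np.uint8); out[:280,:400]=cv2.resize(d['wrist']['pixels'][150:360,170:470,::-1],(400,280)); 
out[:,400:]=crop(d['side'],335,180,50,75,8)
out[280:600,:400]=crop(d['scene'],340,205,50,40,8)
cv2.imwrite('pics/w3.png',out)
E
```

```text
(no output)
```

View pics/w3.png

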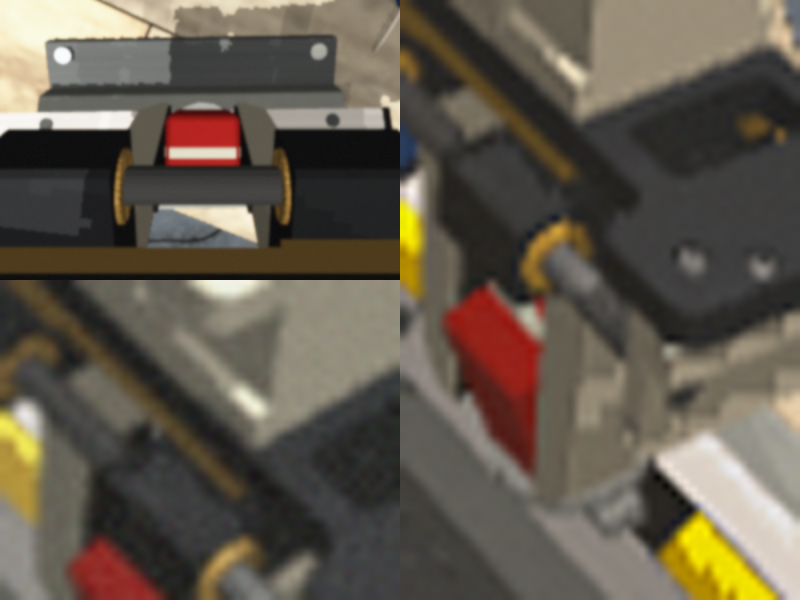

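Wrist: bolt centred about 8–9 mm to the +y side of the strut's middle, matching the gap. Side: the head's end at crop (637,528) seems to lie over the lower lip, so the bolt sits some 3 mm too far downhill. I'll peck with small shifts up the slope.

```bash
python3 -m handwheel '[1,0.0021,0.0004,0.0013,0,1,0.004,0.0007,-0.002,0,1,0.0059,0.0011,-0.0054,0,1,0.0059,0.0011,-0.0054,0,1,0.0059,0.0011,-0.0054,0]'; python3 w.py
```

```text
clock: 7.9
tcp_pos: [0.4915, 0.1271, 0.1]
tcp_rot: [[-0.985, -0.174, -0.0], [-0.174, 0.985, -0.001], [0.0, -0.001, -1.0]]
force: [-7.2, -1.5, 16.8]
finger_gap: 0.318
finger_force: 30.0
clock 7.9 tcp [0.4915 0.1271 0.1   ] grip est strut(mm) [ 2.1 -0.9 45.6] F strut [ 2.1 -0.2 18.2] T [-0.14  1.33 -0.01]
```

```bash
python3 -m handwheel '[1,-0.0015,-0.0003,0.0026,0,1,0.0006,0.0001,0.0039,0,1,0.0021,0.0004,0.0012,0,1,0.0021,0.0004,0.0012,0,1,0.0021,0.0004,0.0012,0]'; python3 w.py
```

```text
clock: 8.32
tcp_pos: [0.494, 0.1277, 0.0991]
tcp_rot: [[-0.985, -0.173, -0.0], [-0.173, 0.985, 0.0], [0.0, 0.0, -1.0]]
force: [0.3, -0.1, -1.8]
finger_gap: 0.322
finger_force: 30.0
clock 8.3167 tcp [0.494  0.1277 0.0991] grip est strut(mm) [ 3.9 -0.8 43.5] F strut [-0.7 -0.1 -1.6] T [ 0.   -0.19  0.01]
```

The head went in past the previous contact height with no force. Continue inward.

```bash
python3 -m handwheel '[1,0.001,0.0002,-0.0018,0,1,0.002,0.0004,-0.0035,0,1,0.003,0.0005,-0.0052,0,1,0.003,0.0005,-0.0052,0,1,0.003,0.0005,-0.0052,0]'; python3 w.py
```

```text
clock: 8.73
tcp_pos: [0.4965, 0.1281, 0.0943]
tcp_rot: [[-0.985, -0.173, -0.001], [-0.173, 0.985, -0.0], [0.001, 0.0, -1.0]]
force: [0.3, -0.5, -2.0]
finger_gap: 0.317
finger_force: 30.0
clock 8.7333 tcp [0.4965 0.1281 0.0943] grip est strut(mm) [ 3.7 -0.8 38. ] F strut [-0.8 -0.6 -1.9] T [ 0.05  0.03 -0.02]
```

```bash
python3 -m handwheel '[1,0.0015,0.0003,-0.0026,0,1,0.003,0.0005,-0.0052,0,1,0.0044,0.0008,-0.0078,0,1,0.0044,0.0008,-0.0078,0,1,0.0044,0.0008,-0.0078,0]'; python3 w.py
```

```text
clock: 9.15
tcp_pos: [0.5004, 0.1288, 0.0873]
tcp_rot: [[-0.985, -0.174, -0.001], [-0.174, 0.985, -0.0], [0.001, -0.0, -1.0]]
force: [-5.8, -1.5, 7.1]
finger_gap: 0.321
finger_force: 30.0
clock 9.15 tcp [0.5004 0.1288 0.0873] grip est strut(mm) [ 3.7 -0.9 30. ] F strut [-1.6 -0.4  9.1] T [-0.18  0.7  -0.03]
```

```bash
python3 -m handwheel '[1,0.0007,0.0001,-0.0013,0,1,0.0015,0.0003,-0.0026,0,1,0.0015,0.0003,-0.0026,0,1,0.0015,0.0003,-0.0026,0]'; python3 w.py
```

```text
clock: 9.48
tcp_pos: [0.5009, 0.1289, 0.0859]
tcp_rot: [[-0.985, -0.174, -0.003], [-0.174, 0.985, -0.001], [0.003, -0.001, -1.0]]
force: [-12.4, -3.3, 19.5]
finger_gap: 0.322
finger_force: 30.0
clock 9.4833 tcp [0.5009 0.1289 0.0859] grip est strut(mm) [ 3.3 -0.9 28.5] F strut [-1.4 -1.1 23.3] T [-0.37  1.59 -0.01]
```

```bash
python3 -m handwheel '[1,0.0007,0.0001,-0.0013,0,1,0.001,0.0002,-0.0017,0,1,0.001,0.0002,-0.0017,0]'; python3 w.py;  python3 -m handwheel '[0.1,0,0,0,0,0.1,0,0,0,0,0.1,-0.001,-0.0002,0.0017,0,0.1,-0.0022,-0.0004,0.0039,0,0.1,-0.0022,-0.0004,0.0039,0]'; python3 w.py; python3 - <<'E'
from bm import *
from bench import read_camera,status
d={n:read_camera(n) for n in("scene","side","wrist")};d['s']=status.observe();pickle.dump(d,open('c5.pkl','wb'))
# red blob corners in each view, and model for seated bolt (cams' strut)
R,t=strutT((.515,.123,np.radians(10.15)))
for n in('scene','side','wrist'):
    I=d[n]['pixels'];m=cv2.inRange(cv2.cvtColor(I,cv2.COLOR_RGB2HSV),(0,150,60),(8,255,255))|cv2.inRange(cv2.cvtColor(I,cv2.COLOR_RGB2HSV),(172,150,60),(180,255,255))
    X=[t+R@[a,.0085+b,.027+c] for a,b,c in((-.015,.015,.022),(.015,.015,.022),(.015,-.015,.022),(-.015,-.015,.022),(-.015,.015,-.022),(-.015,-.015,-.022))]
    p=proj(d[n],X);print(n,p.round(1).tolist())
    k=np.zeros_like(m);cx,cy=p.mean(0).astype(int);k[max(0,cy-40):cy+40,max(0,cx-50):cx+50]=1
    cs,_=cv2.findContours(m*k,cv2.RETR_EXTERNAL,cv2.CHAIN_APPROX_NONE);
    for c in cs:
        if cv2.contourArea(c)>8: print(cv2.contourArea(c),cv2.approxPolyDP(c,1.5,True).reshape(-1,2).tolist())
E
```

```text
clock: 9.73
tcp_pos: [0.5014, 0.129, 0.0845]
tcp_rot: [[-0.985, -0.174, -0.003], [-0.174, 0.985, -0.001], [0.004, -0.001, -1.0]]
force: [-14.7, -4.5, 23.5]
finger_gap: 0.322
finger_force: 30.0
clock 9.7333 tcp [0.5014 0.129  0.0845] grip est strut(mm) [ 3.1 -0.8 27. ] F strut [-1.4 -1.9 28. ] T [-0.43  2.03 -0.01]
clock: 10.15
tcp_pos: [0.5015, 0.1291, 0.0865]
tcp_rot: [[-0.985, -0.173, 0.0], [-0.173, 0.985, -0.0], [-0.0, -0.0, -1.0]]
force: [-0.3, 0.8, -0.1]
finger_gap: 0.452
finger_force: 0.0
clock 10.15 tcp [0.5015 0.1291 0.0865] grip est strut(mm) [ 4.2 -0.8 28.7] F strut [-0.2  0.8  0. ] T [ 0.02 -0.02 -0.  ]
scene [[348.4, 247.3], [360.8, 234.9], [372.3, 246.4], [359.6, 259.1], [356.7, 254.3], [367.5, 265.6]]
99.0 [[347, 252], [356, 263], [368, 263], [361, 261], [350, 250]]
165.0 [[355, 241], [352, 246], [362, 256], [369, 257], [369, 249], [363, 243]]
side [[341.0, 228.1], [353.7, 216.8], [363.5, 227.1], [350.4, 238.8], [350.5, 238.6], [359.8, 249.1]]
125.0 [[339, 232], [346, 242], [360, 247], [360, 243], [350, 238], [342, 229]]
153.5 [[347, 222], [344, 226], [352, 236], [360, 239], [361, 228]]
wrist [[347.3, 213.1], [348.9, 269.7], [291.0, 269.8], [292.4, 213.2], [341.7, 226.9], [298.8, 227.0]]
2185.5 [[346, 219], [345, 221], [330, 222], [295, 221], [294, 241], [302, 265], [336, 265], [344, 262], [347, 245], [350, 241]]
833.5 [[294, 203], [295, 216], [297, 213], [343, 211], [346, 215], [347, 202], [344, 196], [299, 196], [295, 199]]
```

```bash
cat > fb.py <<'E'
from bm import *
from scipy.optimize import least_squares
def fitb(d,obs,p0=(30,0,.0085,.03)):
    R,t=strutT((.516,.1235,np.radians(10.15)))
    def pts(p,L):
        z,x=axis(p[0]);c=t+R@np.array(p[1:4]);return np.array([c+a*x+b*yv+e*z for a,b,e in L])
    def r(p): return np.concatenate([((proj(d[n],pts(p,[o[0] for o in O]))-[o[1] for o in O])/(3 if n=='wrist' else 1)).ravel() for n,O in obs.items()])
    s=least_squares(r,p0,x_scale=[5,.005,.005,.005]);return s.x,r(s.x).reshape(-1,2).round(1)
E
python3 - <<'E'
from fb import *
d=pickle.load(open('c5.pkl','rb'))
A=(-.015,.015,.022);B=(.015,.015,.022);C=(-.015,-.015,.022);D=(.015,-.015,.022)
obs={'wrist':[(A,(347,197)),(C,(295,197)),(B,(350,241)),(D,(294,241))],'side':[(A,(339,232)),(B,(347,222)),(C,(346,242))],'scene':[(A,(347,252)),(B,(355,241)),(C,(356,263))]}
for k in (None,'wrist'):
    o={n:v for n,v in obs.items() if n!=k}; x,r=fitb(d,o);print(x.round(4),r.tolist())
E
```

```text
[ 5.38358e+01 -3.70000e-03  8.90000e-03  2.86000e-02] [[0.0, 0.4], [0.1, 0.4], [0.2, 0.8], [-0.7, 0.8], [-1.1, 1.5], [-0.2, -1.9], [1.2, 2.2], [-1.8, 0.4], [-0.8, -2.0], [0.2, 1.2]]
[ 4.93629e+01 -4.40000e-03  8.40000e-03  2.81000e-02] [[-1.0, 1.2], [0.8, -2.0], [1.3, 1.9], [-1.6, 0.2], [0.1, -2.2], [0.4, 1.0]]
```

The fit shows the bolt in the slot but leaning ~20° too far downhill after release. I re-centre the fingers on the grip, regrip, and swing it upright.

```bash
python3 -m handwheel '[0,-0.005,-0.0006,-0.001,0,0,-0.01,-0.0011,-0.0035,0,0,-0.01,-0.0011,-0.006,0,0,-0.01,-0.0011,-0.006,0,1,-0.01,-0.0011,-0.006,0,1,-0.01,-0.0011,-0.006,0,1,-0.01,-0.0011,-0.006,0,1,-0.01,-0.0011,-0.006,0]'; python3 w.py; python3 -m handwheel '[1,0.0025,0.0004,0.0014,0,1,0.0049,0.0009,0.0028,0,1,0.0073,0.0013,0.0042,0,1,0.0098,0.0018,0.0054,0,1,0.0098,0.0018,0.0054,0]'; python3 w.py
```

```text
clock: 10.97
tcp_pos: [0.4914, 0.128, 0.0804]
tcp_rot: [[-0.985, -0.173, -0.0], [-0.173, 0.985, -0.0], [0.0, 0.0, -1.0]]
force: [-0.7, -0.4, -0.0]
finger_gap: 0.321
finger_force: 30.0
clock 10.9667 tcp [0.4914 0.128  0.0804] grip est strut(mm) [-7.6 -0.1 28.5] F strut [-0.6 -0.3  0.3] T [ 0.06  0.03 -0.01]
clock: 11.38
tcp_pos: [0.4949, 0.1288, 0.0829]
tcp_rot: [[-0.985, -0.174, -0.014], [-0.174, 0.985, -0.002], [0.015, 0.0, -1.0]]
force: [-10.6, -4.4, -5.6]
finger_gap: 0.32
finger_force: 30.0
clock 11.3833 tcp [0.4949 0.1288 0.0829] grip est strut(mm) [-3.2  0.1 28.9] F strut [-12.5  -2.4   0.8] T [-0.79  2.17 -0.06]
```

```bash
python3 -m handwheel '[1,0.0025,0.0004,0.0014,0,1,0.0049,0.0009,0.0028,0,1,0.0073,0.0013,0.0042,0,1,0.0073,0.0013,0.0042,0]'; python3 w.py; cat > red.py <<'E'
from fb import *
from bench import read_camera,status
import sys
f=sys.argv[1]
d={n:read_camera(n) for n in("scene","side","wrist")};d['s']=status.observe();pickle.dump(d,open(f,'wb'))
R,t=strutT((.516,.1235,np.radians(10.15)))
for n in('scene','side','wrist'):
    I=d[n]['pixels'];H=cv2.cvtColor(I,cv2.COLOR_RGB2HSV);m=cv2.inRange(H,(0,150,60),(8,255,255))|cv2.inRange(H,(172,150,60),(180,255,255))
    cx,cy=proj(d[n],[t+R@[0,.0085,.03]])[0].astype(int);k=np.zeros_like(m);w=80 if n=='wrist' else 35;k[cy-w:cy+w,cx-w:cx+w]=1
    cs,_=cv2.findContours(m*k,cv2.RETR_EXTERNAL,cv2.CHAIN_APPROX_NONE)
    for c in cs:
        if cv2.contourArea(c)>8: print(n,cv2.contourArea(c),cv2.approxPolyDP(c,1.5,True).reshape(-1,2).tolist())
E
python3 red.py c6.pkl
```

```text
clock: 11.72
tcp_pos: [0.5025, 0.1301, 0.0868]
tcp_rot: [[-0.985, -0.174, -0.014], [-0.174, 0.985, -0.002], [0.014, 0.0, -1.0]]
force: [-9.2, -3.4, -7.9]
finger_gap: 0.32
finger_force: 30.0
clock 11.7167 tcp [0.5025 0.1301 0.0868] grip est strut(mm) [ 5.3  0.1 28.4] F strut [-12.3  -1.7  -2. ] T [-0.73  1.93 -0.08]
scene 107.0 [[353, 243], [350, 247], [366, 261], [367, 257]]
scene 70.0 [[359, 236], [356, 240], [367, 251], [367, 244]]
side 200.0 [[353, 216], [349, 221], [357, 230], [354, 232], [346, 223], [343, 229], [359, 245], [358, 236], [355, 232], [357, 230], [359, 232], [360, 224]]
wrist 3231.0 [[296, 212], [295, 240], [293, 243], [293, 263], [295, 266], [302, 270], [341, 270], [349, 265], [351, 256], [348, 240], [347, 212], [342, 210], [301, 210]]
```

```bash
python3 - <<'E'
from fb import *
d=pickle.load(open('c6.pkl','rb'))
A=(-.015,.015,.022);B=(.015,.015,.022);C=(-.015,-.015,.022);M=(0,.015,.022);N=(0,-.015,.022)
obs={'wrist':[(A,(347,211)),(C,(296,211)),(M,(348.5,241.5)),(N,(294,241.5))],'side':[(A,(343,229)),(M,(347.5,222)),(B,(353,216))],'scene':[(A,(350,247)),(M,(354.5,241.5)),(B,(359,236))]}
for k in (None,'wrist'):
    o={n:v for n,v in obs.items() if n!=k}; x,r=fitb(d,o);print(x.round(4),r.tolist())
I=d['wrist']['pixels'];print([(y,I[y,322].tolist()) for y in range(206,276,3)])
E
```

```text
[4.43482e+01 4.50000e-03 9.70000e-03 2.51000e-02] [[0.1, 1.0], [-0.4, 1.0], [0.1, -1.0], [-0.1, -1.0], [-0.7, 0.1], [0.1, 0.7], [-0.1, 0.3], [-0.6, 0.6], [0.2, -0.5], [1.0, -1.6]]
[5.03304e+01 6.70000e-03 7.90000e-03 2.86000e-02] [[-0.3, 0.3], [-0.0, 0.6], [-0.7, -0.1], [-0.0, 0.9], [0.3, -0.3], [0.6, -1.5]]
[(206, [56, 56, 52]), (209, [95, 71, 66]), (212, [156, 27, 23]), (215, [168, 28, 25]), (218, [163, 27, 25]), (221, [164, 28, 25]), (224, [163, 26, 24]), (227, [166, 30, 26]), (230, [167, 47, 41]), (233, [202, 188, 167]), (236, [205, 202, 180]), (239, [194, 163, 144]), (242, [167, 31, 27]), (245, [167, 30, 27]), (248, [167, 30, 26]), (251, [168, 30, 27]), (254, [168, 30, 27]), (257, [168, 30, 27]), (260, [169, 30, 27]), (263, [165, 28, 25]), (266, [126, 21, 20]), (269, [113, 21, 18]), (272, [132, 102, 95]), (275, [44, 45, 43])]
```

```bash
python3 - <<'E'
from fb import *
d=pickle.load(open('c6.pkl','rb'));d5=pickle.load(open('c5.pkl','rb'))
A=(-.015,.015,.022);B=(.015,.015,.022);C=(-.015,-.015,.022);D=(.015,-.015,.022);M=(0,.015,.022);N=(0,-.015,.022)
obs={'wrist':[(A,(347,210)),(C,(296,210)),(M,(348.5,236)),(N,(294,236)),(B,(351,265)),(D,(293,265))],'side':[(A,(343,229)),(M,(347.5,222)),(B,(353,216))],'scene':[(A,(350,247)),(M,(354.5,241.5)),(B,(359,236))]}
for k in (None,'wrist'):
    o={n:v for n,v in obs.items() if n!=k}; x,r=fitb(d,o);print(x.round(4),r.tolist())
R,t=strutT((.516,.1235,np.radians(10.15)))
for T in(25,30,35,40,45,50): # wrist row spacing check with grip centre held at tool
    for nm,dd in(('c6',d),):
        z,x=axis(T);tcp=dd['s']['tcp_pos'];c=tcp+[0,0,.0188]-.0073*z
        print(T,proj(dd['wrist'],[c-.015*x+.022*z,c+.022*z,c+.015*x+.022*z])[:,1].round(1))
I=d5['wrist']['pixels'];print([(y,I[y,322].tolist()) for y in range(190,276,3)])
E
```

```text
[4.40458e+01 3.80000e-03 9.70000e-03 2.54000e-02] [[0.1, 0.9], [-0.4, 0.9], [0.1, 0.4], [-0.1, 0.4], [-0.2, -0.2], [-0.3, -0.2], [-1.1, 0.3], [-0.3, 0.9], [-0.4, 0.4], [-1.0, 0.8], [-0.2, -0.3], [0.6, -1.4]]
[5.03304e+01 6.70000e-03 7.90000e-03 2.86000e-02] [[-0.3, 0.3], [-0.0, 0.6], [-0.7, -0.1], [-0.0, 0.9], [0.3, -0.3], [0.6, -1.5]]
25 [225.  253.6 283.4]
30 [223.  251.1 280.9]
35 [221.3 248.7 278.2]
40 [219.9 246.3 275.2]
45 [218.8 244.  272. ]
50 [217.9 241.8 268.6]
[(190, [62, 63, 63]), (193, [63, 63, 62]), (196, [122, 34, 33]), (199, [171, 29, 26]), (202, [172, 30, 27]), (205, [174, 30, 28]), (208, [156, 24, 22]), (211, [154, 31, 28]), (214, [183, 161, 141]), (217, [192, 189, 167]), (220, [176, 146, 128]), (223, [155, 28, 25]), (226, [155, 26, 23]), (229, [156, 26, 24]), (232, [156, 27, 25]), (235, [155, 26, 23]), (238, [159, 28, 26]), (241, [170, 30, 26]), (244, [156, 27, 24]), (247, [133, 22, 19]), (250, [132, 22, 21]), (253, [132, 22, 21]), (256, [131, 21, 19]), (259, [130, 21, 18]), (262, [130, 22, 20]), (265, [131, 48, 44]), (268, [148, 146, 138]), (271, [148, 148, 140]), (274, [81, 81, 76])]
```

```bash
python3 -m handwheel '[1,0.0017,0.0003,0.001,0,1,0.0034,0.0006,0.002,0,1,0.0034,0.0006,0.002,0]'; python3 w.py; python3 -m handwheel '[0.2,0.0017,0.0003,-0.001,0,0.1,0,0,0,0,0.1,0,0,0,0,0.1,0,0,0,0,0.1,0,0,0,0]'; python3 w.py; python3 red.py c7.pkl;python3 - <<'E'
from h import *
d=pickle.load(open('c7.pkl','rb'));I=d['wrist']['pixels'];print([(y,I[y,322].tolist()) for y in range(194,284,3)])
E
```

```text
clock: 12.12
tcp_pos: [0.5057, 0.1307, 0.0883]
tcp_rot: [[-0.985, -0.174, -0.015], [-0.174, 0.985, -0.002], [0.015, 0.0, -1.0]]
force: [-8.3, -3.7, -11.9]
finger_gap: 0.322
finger_force: 30.0
clock 12.1167 tcp [0.5057 0.1307 0.0883] grip est strut(mm) [ 8.9  0.1 28.1] F strut [-13.6  -2.2  -5.9] T [-0.79  1.8  -0.03]
clock: 12.53
tcp_pos: [0.5127, 0.1318, 0.0927]
tcp_rot: [[-0.985, -0.173, 0.002], [-0.173, 0.985, 0.0], [-0.002, -0.0, -1.0]]
force: [0.9, -0.4, -0.6]
finger_gap: 0.45
finger_force: 0.0
clock 12.5333 tcp [0.5127 0.1318 0.0927] grip est strut(mm) [17.3 -0.1 28.3] F strut [ 0.4 -0.5 -0.9] T [-0.02  0.01 -0.01]
scene 100.0 [[346, 252], [355, 263], [366, 264], [368, 262], [361, 261], [349, 250]]
scene 211.0 [[353, 243], [352, 246], [361, 256], [372, 257], [374, 255], [374, 252], [367, 245], [360, 242]]
side 335.5 [[348, 222], [344, 226], [351, 234], [351, 237], [342, 229], [338, 233], [347, 243], [359, 247], [362, 244], [350, 238], [354, 236], [364, 241], [365, 233], [359, 227]]
wrist 2294.5 [[347, 196], [296, 198], [295, 216], [300, 240], [303, 244], [340, 244], [344, 241], [348, 222]]
wrist 760.5 [[296, 177], [296, 191], [299, 188], [345, 188], [348, 190], [347, 177], [343, 173], [301, 173]]
[(194, [211, 205, 182]), (197, [180, 81, 71]), (200, [174, 29, 27]), (203, [174, 30, 28]), (206, [174, 29, 27]), (209, [172, 29, 26]), (212, [157, 27, 25]), (215, [168, 30, 27]), (218, [161, 29, 26]), (221, [133, 22, 20]), (224, [131, 22, 19]), (227, [131, 22, 19]), (230, [129, 21, 18]), (233, [130, 22, 19]), (236, [130, 23, 20]), (239, [129, 23, 20]), (242, [128, 22, 20]), (245, [135, 93, 87]), (248, [146, 146, 138]), (251, [148, 148, 139]), (254, [147, 144, 136]), (257, [173, 167, 159]), (260, [164, 157, 151]), (263, [162, 161, 152]), (266, [176, 176, 165]), (269, [177, 177, 165]), (272, [168, 167, 157]), (275, [47, 48, 46]), (278, [47, 46, 44]), (281, [51, 51, 48])]
```

```bash
python3 - <<'E'
from fb import *
d=pickle.load(open('c7.pkl','rb'))
A=(-.015,.015,.022);B=(.015,.015,.022);C=(-.015,-.015,.022);D=(.015,-.015,.022);M=(0,.015,.022);N=(0,-.015,.022);E=(.015,.015,-.022);F=(.015,-.015,-.022)
obs={'wrist':[(A,(347,173.5)),(C,(296,173.5)),(M,(348,193.5)),(N,(296,193.5)),(B,(348.5,220)),(D,(295,220)),(E,(341,245)),(F,(302,245))],'side':[(A,(338,233)),(M,(343,227.5)),(B,(348,222)),(C,(347,243))],'scene':[(A,(346,252)),(M,(350.5,248)),(B,(353,243)),(C,(355,263))]}
for k in (None,'wrist'):
    o={n:v for n,v in obs.items() if n!=k}; x,r=fitb(d,o);print(x.round(4),r.tolist())
o={'wrist':obs['wrist']};x,r=fitb(d,o);print(x.round(4),r.tolist())
# strut in wrist & head: lips rows; predicted rows of slot edges/outer edges
R,t=strutT((.516,.1235,np.radians(10.15)))
print([ (xx,proj(d['wrist'],[t+R@[xx/1e3,-.03,0]])[0].round(1).tolist()) for xx in(-21,-7.25,7.25,21)])
I=d['wrist']['pixels'];
for c in(230,250,400):print(c,[(y,I[y,c].tolist()) for y in range(190,330,4)])
E
```

```text
[ 4.16787e+01 -9.40000e-03  9.70000e-03  2.37000e-02] [[-0.2, 0.2], [0.0, 0.2], [-0.1, 1.0], [-0.3, 1.0], [0.1, 0.3], [-0.4, 0.3], [0.7, 0.2], [-0.8, 0.2], [-1.1, 1.2], [-0.6, 0.4], [-0.1, -0.4], [-0.9, 1.9], [-1.9, 1.0], [-0.9, -1.5], [2.0, -3.0], [0.1, 1.9]]
[ 4.85893e+01 -6.20000e-03  9.90000e-03  2.40000e-02] [[-0.3, 1.2], [-0.4, 0.2], [-0.4, -0.9], [-0.0, 1.9], [-1.1, 0.9], [-0.7, -1.7], [1.7, -3.4], [0.9, 1.7]]
[ 4.2452e+01 -1.0400e-02  9.9000e-03  2.2200e-02] [[-0.2, -0.1], [0.2, -0.1], [-0.1, 0.5], [-0.1, 0.6], [0.1, -0.4], [-0.1, -0.3], [0.8, -0.1], [-0.6, -0.1]]
[(-21, [267.3, 204.2]), (-7.25, [266.4, 222.7]), (7.25, [265.4, 242.9]), (21, [264.3, 262.7])]
230 [(190, [55, 56, 53]), (194, [67, 68, 64]), (198, [102, 103, 96]), (202, [110, 110, 103]), (206, [244, 242, 239]), (210, [242, 239, 234]), (214, [244, 241, 235]), (218, [245, 242, 236]), (222, [243, 240, 215]), (226, [249, 246, 91]), (230, [249, 246, 91]), (234, [249, 246, 91]), (238, [249, 246, 92]), (242, [238, 233, 118]), (246, [179, 173, 165]), (250, [16, 15, 16]), (254, [16, 14, 16]), (258, [15, 16, 16]), (262, [15
[... 1201 characters left out ...]
202, [157, 152, 144]), (206, [169, 164, 155]), (210, [170, 164, 155]), (214, [170, 164, 155]), (218, [165, 159, 149]), (222, [210, 173, 58]), (226, [211, 173, 54]), (230, [212, 174, 56]), (234, [212, 174, 55]), (238, [209, 170, 56]), (242, [165, 159, 149]), (246, [108, 104, 99]), (250, [14, 12, 14]), (254, [12, 12, 13]), (258, [11, 12, 13]), (262, [67, 52, 26]), (266, [75, 57, 28]), (270, [70, 53, 26]), (274, [58, 47, 30]), (278, [50, 49, 48]), (282, [61, 61, 59]), (286, [71, 70, 69]), (290, [73, 72, 70]), (294, [70, 70, 68]), (298, [68, 67, 65]), (302, [65, 62, 57]), (306, [93, 70, 34]), (310, [81, 61, 30]), (314, [52, 39, 21]), (318, [12, 12, 12]), (322, [12, 12, 13]), (326, [14, 13, 13])]
```

The lean is a rest pose: the head is in, but with the bolt over its tipping balance. The pads slip when dragging, so I'll push the top uphill with the closed fingertips from the robot side instead.

```bash
python3 -m handwheel '[0,0,0,0.04,0,0,0,0,0.08,0,1,-0.036,-0.006,0.08,0,1,-0.0722,-0.0122,0.08,0,1,-0.0722,-0.0122,0.04,0,1,-0.0722,-0.0122,0,0,1,-0.0722,-0.0122,0,0,1,-0.0722,-0.0122,0,0]'; python3 red.py c8.pkl
```

```text
clock: 13.35
tcp_pos: [0.4382, 0.1194, 0.0913]
tcp_rot: [[-0.985, -0.173, -0.004], [-0.173, 0.985, -0.0], [0.004, 0.001, -1.0]]
force: [0.1, -0.6, 0.4]
finger_gap: 0.124
finger_force: 0.0
scene 57.5 [[369, 248], [365, 244], [358, 248], [357, 251], [359, 254]]
wrist 390.5 [[314, 311], [312, 335], [327, 335], [331, 329], [330, 312]]
```

```bash
python3 -m handwheel '[1,0.008,0.0014,0,0,1,0.014,0.0024,0,0,1,0.019,0.0033,0,0,1,0.019,0.0033,0,0]'; python3 -m handwheel '[1,0.004,0.0007,0,0,1,0.008,0.0014,0,0,1,0.012,0.002,0,0,1,0.012,0.002,0,0]'; python3 red.py c9.pkl
```

```text
clock: 13.83
tcp_pos: [0.4608, 0.1229, 0.0926]
tcp_rot: [[-0.985, -0.173, 0.002], [-0.173, 0.985, 0.0], [-0.002, -0.0, -1.0]]
force: [-0.1, 0.3, 0.9]
finger_gap: 0.006
finger_force: 0.0
clock: 14.17
tcp_pos: [0.4672, 0.1244, 0.0914]
tcp_rot: [[-0.985, -0.174, -0.008], [-0.174, 0.985, -0.001], [0.008, 0.0, -1.0]]
force: [-10.4, -3.0, 9.0]
finger_gap: 0.006
finger_force: 5.2
wrist 34.5 [[321, 305], [319, 315], [324, 315], [324, 309]]
```

```bash
python3 -m handwheel '[1,-0.015,-0.0026,0,0,1,-0.03,-0.0053,0,0,1,-0.03,-0.0053,0.04,0,0,-0.03,-0.0053,0.08,0,-0.2,-0.01,-0.002,0.08,0,-0.2,0.01,0.0018,0.08,0,-0.2,0.0245,0.0043,0.08,0,-0.2,0.0245,0.0043,0.08,0,-0.2,0.0245,0.0043,0.08,0]'; python3 red.py c10.pkl;python3 - <<'E'
from h import *
d=pickle.load(open('c10.pkl','rb'));I=d['wrist']['pixels'];print(d['s']['tcp_pos']);print([(y,I[y,320].tolist()) for y in range(170,290,3)])
E
```

```text
clock: 15.07
tcp_pos: [0.4952, 0.1291, 0.1715]
tcp_rot: [[-0.985, -0.174, -0.001], [-0.174, 0.985, -0.0], [0.001, 0.0, -1.0]]
force: [-1.1, 0.1, 0.3]
finger_gap: 0.389
finger_force: 0.0
scene 111.5 [[353, 245], [351, 250], [361, 260], [368, 263], [370, 261]]
scene 118.5 [[360, 239], [358, 243], [367, 253], [374, 257], [376, 254]]
side 284.5 [[353, 220], [350, 223], [357, 233], [355, 234], [347, 225], [343, 230], [360, 247], [363, 244], [356, 236], [357, 233], [366, 241], [370, 238]]
wrist 615.0 [[304, 211], [304, 226], [308, 230], [334, 230], [337, 222], [336, 210]]
wrist 387.0 [[304, 193], [305, 203], [337, 204], [336, 192], [307, 191]]
[0.49404352 0.12899634 0.17152253]
[(170, [131, 133, 130]), (173, [129, 132, 130]), (176, [120, 124, 121]), (179, [113, 116, 113]), (182, [119, 121, 119]), (185, [118, 120, 118]), (188, [96, 97, 96]), (191, [92, 38, 36]), (194, [160, 27, 25]), (197, [167, 31, 28]), (200, [166, 29, 25]), (203, [170, 57, 50]), (206, [203, 193, 172]), (209, [191, 158, 140]), (212, [167, 31, 27]), (215, [168, 29, 27]), (218, [168, 30, 26]), (221, [168, 29, 26]), (224, [150, 26, 24]), (227, [107, 19, 17]), (230, [110, 31, 28]), (233, [230, 227, 217]), (236, [235, 235, 229]), (239, [245, 243, 240]), (242, [192, 186, 178]), (245, [177, 176, 166]), (248, [176, 176, 165]), (251, [176, 176, 166]), (254, [173, 174, 163]), (257, [175, 175, 164]), (260, [216, 203, 178]), (263, [239, 228, 199]), (266, [236, 225, 193]), (269, [235, 222, 190]), (272, [226, 207, 174]), (275, [57, 53, 47]), (278, [47, 46, 45]), (281, [49, 49, 47]), (284, [58, 57, 55]), (287, [61, 61, 59])]
```

```bash
python3 - <<'E'
from fb import *
d=pickle.load(open('c10.pkl','rb'))
A=(-.015,.015,.022);B=(.015,.015,.022);C=(-.015,-.015,.022);D=(.015,-.015,.022);M=(0,.015,.022);N=(0,-.015,.022);E=(.015,.015,-.022);F=(.015,-.015,-.022);G=(-.015,-.015,-.022)
obs={'wrist':[(A,(337,191)),(C,(304.,191)),(M,(337.5,206.5)),(N,(303.5,206.5)),(B,(338,225)),(D,(303.5,225)),(E,(335,231)),(F,(307,231))],'side':[(A,(343,230)),(M,(348.5,224)),(B,(353,220)),(G,(360,248)),(F,(371,238))],'scene':[(A,(350.5,250)),(M,(355.5,244)),(B,(360,239)),(G,(369,263.5)),(F,(377,254))]}
for ks in (('wrist','side','scene'),('side','scene'),('wrist',)):
    x,r=fitb(d,{k:obs[k] for k in ks});print(x.round(4),r.tolist())
R,t=strutT((.516,.1235,np.radians(10.15)))
print([ (xx,proj(d['wrist'],[t+R@[xx/1e3,-.03,0]])[0].round(1).tolist()) for xx in(-21,-7.25,7.25,21)])
I=d['wrist']['pixels'];print([(y,I[y,270].tolist()) for y in range(200,262,3)])
E
```

```text
[ 3.31258e+01 -2.40000e-03  9.70000e-03  2.08000e-02] [[0.2, 0.1], [-0.1, 0.1], [0.2, 0.4], [-0.1, 0.4], [0.1, -0.2], [-0.2, -0.1], [0.3, 1.3], [-0.4, 1.3], [-1.9, 0.5], [-1.3, 0.7], [0.4, -1.2], [0.7, 2.3], [1.8, 0.9], [-2.2, -0.9], [-1.3, -1.2], [0.2, -2.5], [-0.9, 2.8], [2.8, 0.1]]
[ 3.38335e+01 -2.10000e-03  1.21000e-02  1.64000e-02] [[-1.6, 0.8], [-1.0, 0.9], [0.5, -0.9], [1.1, 2.2], [2.0, 0.8], [-2.2, -1.2], [-1.3, -1.4], [0.1, -2.7], [-0.7, 2.2], [2.8, -0.4]]
[ 2.8466e+01 -5.7000e-03  9.6000e-03  1.5700e-02] [[0.1, -0.0], [-0.0, -0.0], [0.1, 0.3], [0.0, 0.3], [-0.0, -0.3], [-0.0, -0.2], [0.2, -0.0], [-0.3, -0.0]]
[(-21, [282.2, 201.2]), (-7.25, [281.7, 214.3]), (7.25, [281.2, 228.5]), (21, [280.6, 242.3])]
[(200, [155, 154, 146]), (203, [247, 247, 245]), (206, [246, 243, 238]), (209, [245, 243, 238]), (212, [245, 241, 236]), (215, [243, 239, 147]), (218, [249, 246, 92]), (221, [249, 246, 92]), (224, [249, 246, 92]), (227, [243, 236, 104]), (230, [153, 147, 131]), (233, [92, 88, 75]), (236, [92, 88, 75]), (239, [92, 88, 75]), (242, [93, 89, 76]), (245, [92, 87, 75]), (248, [94, 89, 76]), (251, [91, 87, 74]), (254, [93, 88, 75]), (257, [92, 87, 74]), (260, [94, 89, 77])]
```

The bolt now stands flush with the strut's normal (~30°). Next: straddle the grip with a loose wrench-like opening and turn.

```bash
python3 -m handwheel '[-0.2,-0.0005,0,-0.04,0,-0.2,-0.0005,0,-0.0867,0,-0.2,-0.0005,0,-0.0867,0,0.24,-0.0005,0,-0.0867,0,0.24,-0.0005,0,-0.0867,0,0.24,-0.0005,0,-0.0867,0,0.24,-0.0005,0,-0.0867,0]'; python3 w.py; python3 -m handwheel '[0.24,0,0,0,-7,0.24,0,0,0,-14,0.24,0,0,0,-21,0.24,0,0,0,-28,0.24,0,0,0,-35,0.24,0,0,0,-35]'; python3 w.py; python3 red.py c11.pkl
```

```text
clock: 15.8
tcp_pos: [0.4964, 0.1291, 0.0875]
tcp_rot: [[-0.985, -0.173, 0.004], [-0.173, 0.985, 0.0], [-0.004, -0.001, -1.0]]
force: [0.3, 0.3, -0.6]
finger_gap: 0.394
finger_force: 0.0
clock 15.8 tcp [0.4964 0.1291 0.0875] grip est strut(mm) [ 0.4  0.2 32.1] F strut [-0.   0.3 -0.6] T [ 0.04  0.01 -0.03]
clock: 16.3
tcp_pos: [0.4961, 0.1305, 0.088]
tcp_rot: [[-0.903, 0.429, 0.004], [0.429, 0.903, 0.002], [-0.003, 0.004, -1.0]]
force: [-2.0, 3.1, 6.7]
finger_gap: 0.384
finger_force: 7.3
clock 16.3 tcp [0.4961 0.1305 0.088 ] grip est strut(mm) [ 0.6  1.6 32.5] F strut [2.1 3.4 6.5] T [0.9  0.18 0.21]
side 18.0 [[361, 239], [362, 244], [368, 241], [368, 239]]
wrist 2266.0 [[336, 217], [330, 216], [293, 225], [288, 229], [290, 247], [337, 235], [341, 241], [341, 244], [338, 246], [293, 256], [297, 274], [323, 274], [329, 270], [352, 264], [349, 249], [340, 239], [342, 234], [346, 236], [344, 228]]
```

```bash
python3 -m handwheel '[0.26,0,0,0,-7,0.26,0,0,0,-14,0.26,0,0,0,-21,0.26,0,0,0,-28,0.26,0,0,0,-28]'; python3 w.py; python3 red.py c12.pkl
```

```text
clock: 16.87
tcp_pos: [0.4982, 0.1326, 0.09]
tcp_rot: [[-0.598, 0.802, 0.01], [0.802, 0.598, 0.005], [-0.002, 0.011, -1.0]]
force: [-2.6, 8.1, 17.1]
finger_gap: 0.392
finger_force: 32.7
clock 16.8667 tcp [0.4982 0.1326 0.09  ] grip est strut(mm) [ 3.7  3.3 33. ] F strut [ 7.6  8.4 15.4] T [ 2.12 -0.33  0.81]
scene 49.5 [[373, 248], [369, 253], [369, 260], [374, 259]]
side 220.5 [[357, 221], [355, 236], [360, 242], [359, 244], [366, 243], [368, 230], [363, 222]]
wrist 2376.5 [[343, 221], [328, 217], [287, 229], [289, 249], [333, 237], [338, 241], [338, 246], [335, 248], [292, 258], [296, 274], [326, 274], [332, 270], [343, 268], [352, 262], [349, 245], [341, 246], [338, 241], [339, 236], [349, 236], [346, 224]]
```

```bash
python3 -m handwheel '[0.24,0,0,0,-6,0.24,0,0,0,-12,0.24,0,0,0,-12,-0.4,0,0,0,-12,-0.4,-0.001,-0.0035,-0.002,-12,-0.4,-0.002,-0.0035,-0.002,-12,-0.4,-0.002,-0.0035,-0.002,-12,-0.4,-0.002,-0.0035,-0.002,-6,-0.4,-0.002,-0.0035,-0.002,0,-0.4,-0.002,-0.0035,-0.002,7,-0.4,-0.002,-0.0035,-0.002,14,-0.4,-0.002,-0.0035,-0.002,21,-0.4,-0.002,-0.0035,-0.002,28,-0.4,-0.002,-0.0035,-0.002,35,-0.4,-0.002,-0.0035,-0.002,42,-0.4,-0.002,-0.0035,-0.002,49,-0.4,-0.002,-0.0035,-0.002,56,-0.4,-0.002,-0.0035,-0.002,63,-0.4,-0.002,-0.0035,-0.002,63]'; python3 w.py; python3 red.py c13.pkl
```

```text
clock: 18.6
tcp_pos: [0.492, 0.1253, 0.0828]
tcp_rot: [[-0.984, -0.177, -0.002], [-0.177, 0.984, -0.0], [0.002, 0.0, -1.0]]
force: [0.6, -0.6, 0.1]
finger_gap: 0.701
finger_force: 0.0
clock 18.6 tcp [0.492  0.1253 0.0828] grip est strut(mm) [-6.4 -2.8 30.5] F strut [ 0.5 -0.7 -0.2] T [-0.01  0.01 -0.01]
scene 42.0 [[363, 253], [362, 259], [370, 264], [370, 260]]
scene 68.5 [[361, 243], [357, 243], [353, 256], [357, 260]]
side 72.5 [[355, 231], [352, 238], [360, 247], [361, 234]]
side 70.0 [[349, 225], [345, 237], [356, 246], [349, 239], [352, 230], [351, 225]]
wrist 792.0 [[282, 248], [282, 253], [295, 274], [320, 274], [298, 237]]
wrist 1130.0 [[320, 222], [306, 232], [332, 273], [342, 273], [352, 264], [351, 260], [324, 222]]
```

Wrist: the white line now lies ~59° from its start, past halfway; closing square to the slot should align the flats to a full quarter turn.

```bash
python3 -m handwheel '[0,0.0015,0.004,0.002,0,0,0.0015,0.004,0.002,0,0.2,0.0015,0.004,0.002,0,0.4,0.0015,0.004,0.002,0,1,0.0015,0.004,0.002,0,1,0.0015,0.004,0.002,0,1,0.0015,0.004,0.002,0,1,0.0015,0.004,0.002,0]'; python3 w.py; python3 red.py c14.pkl; python3 - <<'E'
from h import *
d=pickle.load(open('c14.pkl','rb'));I=d['wrist']['pixels']
for y in(222,235,248,260):print(y,[(x,I[y,x].tolist()) for x in range(286,358,4)])
print([(y,I[y,308].tolist()) for y in range(195,285,4)])
E
```

```text
clock: 19.42
tcp_pos: [0.4948, 0.1286, 0.0858]
tcp_rot: [[-0.985, -0.173, 0.001], [-0.173, 0.985, -0.002], [-0.001, -0.002, -1.0]]
force: [-0.7, -4.1, 2.8]
finger_gap: 0.429
finger_force: 30.0
clock 19.4167 tcp [0.4948 0.1286 0.0858] grip est strut(mm) [-1.9 -0.  31.5] F strut [ 0.1 -3.9  3.1] T [-0.95  0.02 -0.02]
scene 51.5 [[362, 247], [359, 256], [365, 261], [366, 252]]
scene 75.5 [[355, 239], [351, 255], [359, 261], [355, 256], [358, 245]]
side 69.0 [[357, 225], [353, 227], [350, 236], [356, 242]]
side 80.5 [[347, 221], [343, 235], [354, 244], [347, 237], [351, 224], [350, 221]]
wrist 2121.0 [[329, 214], [323, 215], [311, 224], [339, 264], [336, 269], [332, 271], [304, 229], [287, 239], [287, 246], [293, 252], [306, 274], [332, 274], [334, 270], [349, 263], [357, 255], [356, 250], [348, 242]]
222 [(286, [102, 103, 96]), (290, [103, 104, 97]), (294, [103, 103, 97]), (298, [106, 106, 99]), (302, [105, 106, 97]), (306, [109, 110, 101]), (310, [114, 108, 99]), (314, [115, 36, 33]), (318, [152, 26, 24]), (322, [167, 29, 26]), (326, [167, 30, 28]), (330, [164, 27, 24]), (334, [132, 27
[... 1148 characters left out ...]
74, 33, 31]), (326, [200, 171, 152]), (330, [213, 209, 188]), (334, [198, 161, 142]), (338, [173, 33, 30]), (342, [173, 31, 28]), (346, [168, 29, 26]), (350, [144, 27, 24]), (354, [48, 18, 17])]
[(195, [60, 63, 61]), (199, [63, 64, 62]), (203, [63, 64, 63]), (207, [61, 63, 62]), (211, [51, 51, 48]), (215, [62, 63, 59]), (219, [105, 105, 98]), (223, [157, 152, 136]), (227, [166, 123, 108]), (231, [208, 201, 180]), (235, [180, 102, 90]), (239, [169, 31, 28]), (243, [170, 31, 28]), (247, [170, 31, 27]), (251, [170, 31, 28]), (255, [171, 30, 27]), (259, [171, 31, 28]), (263, [172, 31, 29]), (267, [172, 32, 30]), (271, [163, 30, 27]), (275, [44, 31, 30]), (279, [51, 50, 48]), (283, [59, 58, 57])]
```

The fingers jammed across the corners (40 mm). Open, turn +33° to meet the flats, close loosely, and turn back.

```bash
python3 -m handwheel '[-0.2,0,0,0,0,-0.2,0,0,0,0,-0.2,0,0,0,7,-0.2,0,0,0,14,-0.2,0,0,0,21,-0.2,0,0,0,28,-0.2,0,0,0,33,-0.2,0,0,0,33,0.24,0,0,0,33,0.24,0,0,0,33,0.24,0,0,0,33,0.26,0,0,0,33]'; python3 w.py; python3 -m handwheel '[0.26,0,0,0,-7,0.26,0,0,0,-14,0.26,0,0,0,-21,0.28,0,0,0,-28,0.28,0,0,0,-33,0.3,0,0,0,-33,1,0,0,0,-33,1,0,0,0,-33,1,0,0,0,-33]'; python3 w.py;python3 red.py c15.pkl
```

```text
clock: 20.57
tcp_pos: [0.4953, 0.1291, 0.0858]
tcp_rot: [[-0.732, -0.681, 0.002], [-0.681, 0.732, -0.001], [-0.001, -0.002, -1.0]]
force: [1.1, -3.0, 5.6]
finger_gap: 0.399
finger_force: 27.7
clock 20.5667 tcp [0.4953 0.1291 0.0858] grip est strut(mm) [-1.4  0.4 31.1] F strut [ 3.3 -3.2  4.6] T [-0.56 -0.24 -0.12]
clock: 21.32
tcp_pos: [0.4942, 0.1293, 0.0853]
tcp_rot: [[-0.985, -0.175, 0.0], [-0.175, 0.985, -0.0], [0.0, -0.0, -1.0]]
force: [-0.1, -3.3, 1.2]
finger_gap: 0.34
finger_force: 29.0
clock 21.3167 tcp [0.4942 0.1293 0.0853] grip est strut(mm) [-2.5  0.7 31.3] F strut [-0.  -3.2  1.4] T [-0.55 -0.14 -0.  ]
scene 80.5 [[361, 248], [354, 256], [362, 262], [364, 250]]
scene 44.5 [[356, 241], [349, 249], [351, 253], [358, 245]]
side 85.0 [[356, 225], [346, 235], [353, 243]]
side 53.5 [[350, 221], [341, 230], [343, 234], [351, 225]]
wrist 2352.5 [[345, 219], [341, 217], [325, 219], [329, 267], [324, 270], [319, 268], [316, 220], [299, 220], [296, 222], [294, 233], [296, 268], [300, 274], [318, 274], [321, 270], [328, 270], [330, 273], [336, 274], [351, 268], [349, 237]]
```

The white line is now across the slot (about 6° off). Firm up the grip and tug along the normal.

```bash
python3 -m handwheel '[1,0,0,0,0,1,0,0,0,0,1,-0.001,-0.0002,0.0017,0,1,-0.002,-0.0003,0.0035,0,1,-0.0029,-0.0005,0.0052,0,1,-0.0029,-0.0005,0.0052,0]'; python3 w.py; python3 -m handwheel '[1,-0.0005,-0.0001,0.0009,0,1,-0.001,-0.0002,0.0017,0,1,-0.001,-0.0002,0.0017,0]'; python3 w.py
```

```text
clock: 21.97
tcp_pos: [0.492, 0.1294, 0.0899]
tcp_rot: [[-0.985, -0.173, 0.002], [-0.173, 0.985, 0.001], [-0.002, 0.0, -1.0]]
force: [6.4, -0.5, -9.3]
finger_gap: 0.322
finger_force: 30.0
clock 21.9667 tcp [0.492  0.1294 0.0899] grip est strut(mm) [-2.1  1.2 36.3] F strut [  0.7  -1.6 -11.1] T [ 0.03 -0.97 -0.05]
clock: 22.22
tcp_pos: [0.4919, 0.1294, 0.0902]
tcp_rot: [[-0.985, -0.173, 0.002], [-0.173, 0.985, 0.001], [-0.003, 0.001, -1.0]]
force: [13.2, 0.8, -23.9]
finger_gap: 0.319
finger_force: 30.0
clock 22.2167 tcp [0.4919 0.1294 0.0902] grip est strut(mm) [-2.1  1.2 36.6] F strut [ -0.6  -1.5 -27.3] T [ 0.2  -2.08 -0.02]
```

Tug holds with 27 N, stopped by the lips. Set it back down onto its flange and check the tilt before releasing.

```bash
python3 -m handwheel '[1,0.002,0.0003,-0.0035,0,1,0.0039,0.0007,-0.0069,0,1,0.0039,0.0007,-0.0069,0,1,0.0044,0.0008,-0.0078,0,1,0.0044,0.0008,-0.0078,0]'; python3 w.py; python3 -m handwheel '[0.2,0,0,0,0,-0.2,0,0,0,0,-0.2,0,0,0,0,-0.2,0,0,0.02,0,-0.2,0,0,0.06,0,-0.2,0,0,0.085,0,-0.2,0,0,0.085,0]'; python3 red.py c16.pkl;python3 - <<'E'
from h import *
d=pickle.load(open('c16.pkl','rb'));I=d['wrist']['pixels'];print(d['s']['tcp_pos']);print([(y,I[y,312].tolist()) for y in range(185,245,3)])
E
```

```text
clock: 22.63
tcp_pos: [0.4947, 0.13, 0.0858]
tcp_rot: [[-0.985, -0.174, 0.0], [-0.174, 0.985, 0.0], [-0.0, 0.0, -1.0]]
force: [-2.1, -1.0, 9.8]
finger_gap: 0.319
finger_force: 30.0
clock 22.6333 tcp [0.4947 0.13   0.0858] grip est strut(mm) [-1.8  1.3 31.4] F strut [ 2.9 -0.6  9.6] T [-0.02  0.45  0.04]
clock: 23.22
tcp_pos: [0.4977, 0.13, 0.1745]
tcp_rot: [[-0.985, -0.173, 0.009], [-0.173, 0.985, 0.0], [-0.009, -0.001, -1.0]]
force: [0.1, 0.4, 0.6]
finger_gap: 0.598
finger_force: 0.0
scene 222.5 [[365, 244], [354, 256], [366, 264], [375, 253]]
scene 60.0 [[360, 239], [349, 249], [351, 252], [362, 241]]
side 328.0 [[352, 220], [341, 230], [343, 233], [355, 223], [356, 225], [346, 236], [359, 247], [368, 236]]
wrist 522.0 [[325, 187], [325, 227], [333, 228], [337, 225], [339, 190], [337, 187]]
wrist 511.5 [[309, 187], [305, 189], [304, 217], [306, 224], [311, 228], [318, 227], [319, 219], [318, 188]]
[0.49410674 0.12972148 0.16880813]
[(185, [116, 109, 107]), (188, [150, 30, 28]), (191, [163, 27, 25]), (194, [163, 28, 25]), (197, [164, 28, 26]), (200, [164, 29, 25]), (203, [164, 30, 26]), (206, [165, 29, 26]), (209, [166, 30, 26]), (212, [164, 28, 24]), (215, [167, 30, 28]), (218, [164, 29, 26]), (221, [116, 20, 18]), (224, [110, 20, 17]), (227, [109, 22, 21]), (230, [170, 157, 149]), (233, [239, 236, 230]), (236, [245, 243, 239]), (239, [241, 238, 234]), (242, [177, 172, 163])]
```

```bash
python3 - <<'E'
from fb import *
d=pickle.load(open('c16.pkl','rb'))
A=(-.015,.015,.022);B=(.015,.015,.022);C=(-.015,-.015,.022);D=(.015,-.015,.022);E=(.015,.015,-.022);F=(.015,-.015,-.022);G=(-.015,-.015,-.022)
obs={'wrist':[(A,(338.5,187)),(C,(305,187)),(B,(339,220)),(D,(304,220)),(E,(336,229)),(F,(307,229))],'side':[(A,(341,230)),(B,(352,220)),(G,(359.5,248)),(F,(369,236))],'scene':[(A,(349,249.5)),(B,(360,239)),(G,(366.5,264.5)),(F,(376,253))]}
for ks in (('wrist','side','scene'),('side','scene'),('wrist',)):
    x,r=fitb(d,{k:obs[k] for k in ks});print(x.round(4),abs(r).max())
E
```

```text
[ 3.41138e+01 -4.00000e-03  1.11000e-02  2.32000e-02] 2.7
[ 3.45291e+01 -3.70000e-03  1.42000e-02  1.77000e-02] 2.9
[ 3.08713e+01 -7.60000e-03  1.10000e-02  1.54000e-02] 0.1
```

```bash
python3 -m handwheel '[-0.2,0,0,0.03,0,-0.2,0,0,0.03,0,-0.2,0,0,0.03,0]'; python3 -c "
from bench import ticket;print(ticket.hand_in())"
```

```text
clock: 23.62
tcp_pos: [0.4948, 0.1297, 0.199]
tcp_rot: [[-0.985, -0.173, 0.0], [-0.173, 0.985, 0.0], [-0.0, 0.0, -1.0]]
force: [-0.1, 0.3, -0.9]
finger_gap: 0.6
finger_force: 0.0
the job is handed in; nothing more can be done
None
```

The job is handed in at 23.6 s, but hand-in returned no verdict: the head went in through the gap, the bolt was turned crosswise, held a 27 N tug and was let go, looking within about 4° of square; that the flange was fully down before the turn I judged only from pictures.

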